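# Run a fingertip round the tyre and press the repair patches flat

## Task

Five freshly glued rubber patches stand proud on the upper side of the bicycle tyre. With the fingertips held together, start at the yellow patch and follow the tyre round by way of the three white patches to the red one, lightly pressing each patch down flat in turn as you come to it and staying within a finger's breadth of the tyre in between, then move clear. Be gentle with the tyre, grasp nothing, and leave everything else on the bench where it is.

Things in the scene. Friction and masses are not known exactly. Their poses are not given: they have to be found in the camera images.
- wheel: a child's 12-inch bicycle wheel lying flat on four wooden blocks, immovable. Origin on the bench top under the wheel's axle, z up; x points from the axle to the yellow patch. The black tyre is a round ring of 52 mm section: centre line 126 mm from the axle, outer edge 154 mm, top (crown of the upper side) 92 mm above the bench, running in a level circle of 126 mm radius. The axle end stands up to 125 mm above the bench; the hollow inside the tyre has a purple rim and spokes.
- patch0_top (a point): highest point of the yellow rubber patch, a round dome 31 mm across on the crown of the tyre, where the round begins. While not pressed it is 6 mm above the crown of the tyre (98 mm above the bench); it goes down with the patch.
- patch0 (a joint): how far the yellow patch has been pressed down, m: 0 proud, 0.005 fully down (its top then 1 mm above the crown). It yields at about 2 N, then stays where it is left; a fingertip sliding onto its sloping edge from the side presses it too.
- patch1_top (a point): highest point of the first white rubber patch, a round dome 31 mm across on the crown of the tyre, 50 degrees round the wheel from the yellow one, counter-clockwise seen from above. While not pressed it is 6 mm above the crown of the tyre (98 mm above the bench); it goes down with the patch.
- patch1 (a joint): how far the first white patch has been pressed down, m: 0 proud, 0.005 fully down (its top then 1 mm above the crown). It yields at about 2 N, then stays where it is left; a fingertip sliding onto its sloping edge from the side presses it too.
- patch2_top (a point): highest point of the second white rubber patch, a round dome 31 mm across on the crown of the tyre, 101 degrees round the wheel from the yellow one, counter-clockwise seen from above. While not pressed it is 6 mm above the crown of the tyre (98 mm above the bench); it goes down with the patch.
- patch2 (a joint): how far the second white patch has been pressed down, m: 0 proud, 0.005 fully down (its top then 1 mm above the crown). It yields at about 2 N, then stays where it is left; a fingertip sliding onto its sloping edge from the side presses it too.
- patch3_top (a point): highest point of the third white rubber patch, a round dome 31 mm across on the crown of the tyre, 151 degrees round the wheel from the yellow one, counter-clockwise seen from above. While not pressed it is 6 mm above the crown of the tyre (98 mm above the bench); it goes down with the patch.
- patch3 (a joint): how far the third white patch has been pressed down, m: 0 proud, 0.005 fully down (its top then 1 mm above the crown). It yields at about 2 N, then stays where it is left; a fingertip sliding onto its sloping edge from the side presses it too.
- patch4_top (a point): highest point of the red rubber patch, a round dome 31 mm across on the crown of the tyre, 204 degrees round the wheel from the yellow one, counter-clockwise seen from above. While not pressed it is 6 mm above the crown of the tyre (98 mm above the bench); it goes down with the patch.
- patch4 (a joint): how far the red patch has been pressed down, m: 0 proud, 0.005 fully down (its top then 1 mm above the crown). It yields at about 2 N, then stays where it is left; a fingertip sliding onto its sloping edge from the side presses it too.
- mid01 (a point): a point 20 mm above the crown of the tyre, half-way round the arc between the yellow patch and the first white patch.
- mid12 (a point): a point 20 mm above the crown of the tyre, half-way round the arc between the first white patch and the second white patch.
- mid23 (a point): a point 20 mm above the crown of the tyre, half-way round the arc between the second white patch and the third white patch.
- mid34 (a point): a point 20 mm above the crown of the tyre, half-way round the arc between the third white patch and the red patch.
- glue: small glue bottle, 28 mm across, 65 mm tall, standing close beside the wheel; not part of the job. Origin at the centre of its underside.
- tin: green patch-kit tin, 55 x 38 x 18 mm, lying close beside the wheel; not part of the job. Origin at the centre of its underside.
- wrench: steel wrench, 170 mm long, lying on the bench; not part of the job. Origin at the centre of its underside.
- driver: screwdriver, 190 mm long, lying on the bench; not part of the job. Origin at the centre of its underside.
- oil: oil can, 52 mm across, 130 mm tall, standing beyond the wheel; not part of the job. Origin at the centre of its underside.
- mug: white mug, 80 mm across, 90 mm tall, standing beyond the wheel; not part of the job. Origin at the centre of its underside.
- helmet: blue child's helmet, 196 mm across, 135 mm high, dome up, to the robot's left; not part of the job. Origin at the centre of its underside.

How it is judged:
On the way, in this order (a step that is already met when the one before it is completed fails the run):
1. the fingers press the yellow patch down by more than 3 mm (value of joint patch0 above 0.003 m and contact force between the fingers and patch0 above 0.2 N).
2. the fingers pass close along the tyre between the yellow patch and the first white patch (grasp point within 30 mm of the point 20 mm above the crown half-way) (distance between the grasp point and mid01 below 0.03 m), for 0.03 s.
3. the fingers press the first white patch down by more than 3 mm (value of joint patch1 above 0.003 m and contact force between the fingers and patch1 above 0.2 N).
4. the fingers pass close along the tyre between the first white patch and the second white patch (grasp point within 30 mm of the point 20 mm above the crown half-way) (distance between the grasp point and mid12 below 0.03 m), for 0.03 s.
5. the fingers press the second white patch down by more than 3 mm (value of joint patch2 above 0.003 m and contact force between the fingers and patch2 above 0.2 N).
6. the fingers pass close along the tyre between the second white patch and the third white patch (grasp point within 30 mm of the point 20 mm above the crown half-way) (distance between the grasp point and mid23 below 0.03 m), for 0.03 s.
7. the fingers press the third white patch down by more than 3 mm (value of joint patch3 above 0.003 m and contact force between the fingers and patch3 above 0.2 N).
8. the fingers pass close along the tyre between the third white patch and the red patch (grasp point within 30 mm of the point 20 mm above the crown half-way) (distance between the grasp point and mid34 below 0.03 m), for 0.03 s.
9. the fingers press the red patch down by more than 3 mm (value of joint patch4 above 0.003 m and contact force between the fingers and patch4 above 0.2 N).
At the end, for the whole second after the job is handed in: all five patches are pressed down by more than 3 mm of their 5 mm, and every loose thing on the bench is at rest within 20 mm of where it began (value of joint each of patch0, patch1, patch2, patch3, patch4 above 0.003 m and distance of each of glue, tin, wrench, driver, oil, mug, helmet from where it was at the start of the episode below 0.02 m and linear speed of each of glue, tin, wrench, driver, oil, mug, helmet below 0.02 m/s); the robot touches nothing.
It fails at once if the tyre or a patch is pressed with more than 30 N (contact force between the arm and wheel above 30 N).
It fails at once if the fingers press the tyre or a patch with more than 30 N (contact force between the fingers and wheel above 30 N).
It fails at once if a loose thing is moved, lifted or knocked over (over 20 mm from its place or tilted over 0.5 rad) (distance of any of glue, tin, wrench, driver, oil, mug, helmet from where it was at the start of the episode above 0.02 m or angle between any of glue, tin, wrench, driver, oil, mug, helmet's own z axis and vertical above 0.5 rad).
It also fails if it takes over 51 s, if anything falls off the work surface, if the arm or the gripper's body presses on something with over 40 N, if the wrist force passes 120 N, or if a joint passes its speed limit or range.

## Robot

A 6-joint arm with a two-finger parallel gripper is mounted at the origin on the work surface. World frame = base frame: x ahead of the robot, y to its left, z up, the work surface at z = 0. Lengths are in m, angles in rad, forces in N, time in s.
With the tool pointing down it reaches from about 0.225 to 0.875 m from the base axis. Payload 3.4 kg.
Tool frame: the origin (TCP) lies between the finger pads; the fingertips stand 19 mm ahead of it and the grasp point (between the pads) is the TCP; z points along the fingers, y is the line along which they close (so a half turn about z gives the same grasp; the last joint's range is limited). The gripper opens to 85 mm and grips with 20 to 120 N. Pads are 22 mm wide; open, the fingers measure 114 mm over their backs; the gripper's body (76 mm by 85 mm) begins 54 mm behind the grasp point. The pads swing forward as they close: fully open they stand 13 mm farther back than shut.
Start: joints at [-1.25, 0.276, 1.505, -0, 1.361, -0.121], TCP at [0.246, -0.52, 0.25] pointing down, gripper open.
Joint ranges: [-2.89, 2.89], [-0.75, 2.08], [0.22, 2.7], [-1.18, 4.32], [0.11, 2.71], [-2.7, 2.7]. Speed limits (rad/s): [2.57, 2.57, 3.14, 3.14, 3.14, 3.14].

## Interface

Orientations are given as a unit quaternion [w, x, y, z].
In Python, from rig import get_state, imaging, ticket gives the robot as it stands. The module is installed in compiled form; this text tells all that it offers.
- The arm moves only by the shell command python3 -m inch 'ROWS' [FORCE]. ROWS is JSON, a list of rows, each an object with "claw": the opening, from -1 (shut) to 1 (fully open); "travel": the shift along the world's x, y, z in units of 200 mm (1.0 is 200 mm), a list of three; "turn": the turn about the world's z in units of 180 degrees (1.0 is 180 degrees). A call has 1 to 5 rows; each row is the pose to reach, as a shift and turn from the pose commanded when the call began, turning the shorter way round; what a row does not reach only later rows make up. A row lasts 1/10 s, in which the tool goes at most 50 mm and 8.59 degrees, less where a joint would pass 70% of its speed; a pose out of reach is approached as far as the arm can. A call with a number of a shift or a turn outside -1 to 1 is refused whole. A call with a gripper value outside its range is refused whole. The fingers move at their own pace and stop on an object; FORCE is the grip in N (left out, the last holds). Time passes only in rows, so rows that repeat a pose let the fingers close. It gives the time, the measured TCP pose, the force, the opening and the grip force at its end, in the units of the state.
- get_state(): the state, without advancing time (a new reading comes with each control period).
- imaging.get_image(name): name is "side" or "top" or "wrist"; returns the picture (384x512x3 uint8, red, green, blue); there is no depth.
- imaging.camera_params(name): a dict with "camera_matrix" (3x3 intrinsics, pixels), "cam_to_world" (4x4, takes a point from camera to world coordinates); the wrist camera has in their place "T_tool_cam" (4x4, takes a point from camera to tool coordinates, whose origin is the TCP and whose axes are the flange's). Camera axes: x right, y down, z forward; pixel columns grow to the right and rows downward; lengths in m; the calibration is good to about 2 mm. A picture is of the moment at which its call begins: read the wrist's pose just before it. camera_params takes no time and is no camera call.
- ticket.sign_off(): hands the job in; it is judged then, once.
The state is a dict: "clock": time; "qpos": joint angles; "qd": joint speeds; "effort": joint torques, N m; "position": TCP position; "ee_rot": TCP orientation; "contact_force": force on the tool from outside, world axes, zero at the start; "moment": the same for the moment, N m; "width": finger opening in m; "gripper_force": force on a finger pad.
Only numpy, scipy, OpenCV 4.12 (cv2) and the standard library are available. Lean on these libraries where they do the work, as an engineer would, in place of code of your own. Each camera call takes 0.05 s, during which the arm holds its last target. There are 200 camera calls.

## Working session

There is one attempt and no reset: what is moved stays moved. The work goes in short steps, Python scripts to look and compute and a shell command to move; the robot and the scene stay as the last step left them, time stands still between calls to the robot, and variables do not carry over. Pictures are saved under pics/ and viewed, at most 10 in all, crops included, and the job is handed in when it is done.

```bash
mkdir -p pics
python3 - <<'E'
from rig import get_state, imaging
import cv2
s=get_state();print({k:s[k] for k in('clock','position','ee_rot','width','contact_force')})
for n in('top','side'):
    im=imaging.get_image(n);cv2.imwrite(f'pics/{n}0.png',im[:,:,::-1])
    p=imaging.camera_params(n);print(p)
E
```

```text
{'clock': 0.0, 'position': array([ 0.24567264, -0.51932185,  0.2494316 ]), 'ee_rot': array([-9.27120826e-04,  9.75704035e-01,  2.19090775e-01, -8.90495705e-05]), 'width': 0.08519606022717043, 'contact_force': array([ 0.23718482,  0.7046816 , -0.35261877])}
{'camera_matrix': array([[432.41495592,   0.        , 254.92433504],
       [  0.        , 432.41495592, 193.98449236],
       [  0.        ,   0.        ,   1.        ]]), 'cam_to_world': array([[-0.02764001, -0.99013547,  0.13736003,  0.40729084],
       [-0.9995829 ,  0.02622627, -0.01209169,  0.0237727 ],
       [ 0.00836997, -0.13763695, -0.99044738,  1.34795033],
       [ 0.        ,  0.        ,  0.        ,  1.        ]])}
{'camera_matrix': array([[393.59103974,   0.        , 254.81328352],
       [  0.        , 393.59103974, 196.15490309],
       [  0.        ,   0.        ,   1.        ]]), 'cam_to_world': array([[ 0.99729463, -0.03893314,  0.06235092,  0.52341667],
       [-0.07231868, -0.67163018,  0.73734857, -0.88770016],
       [ 0.01316947, -0.7398629 , -0.67262876,  0.91244207],
       [ 0.        ,  0.        ,  0.        ,  1.        ]])}
```

View pics/top0.png

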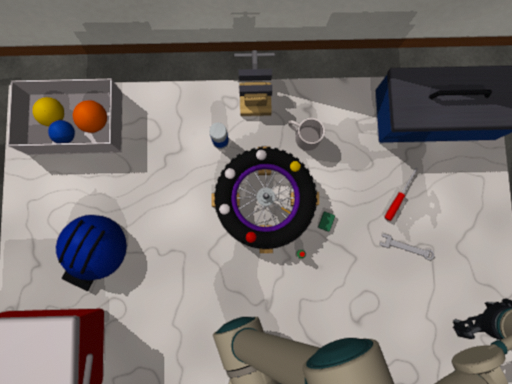

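View pics/side0.png

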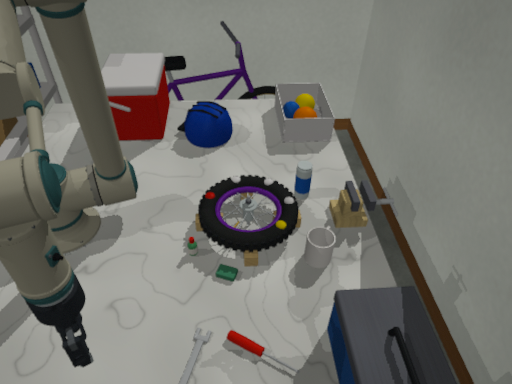

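The top view shows the wheel centred near (266,197). Yellow is at (295,167), the whites at (261,155), (230,173) and (224,209), and red at (251,238). The glue (302,254) and tin (327,221) sit on the near right side, with the oil can (219,135) and mug (310,131) beyond.

```bash
cat > h.py <<'E'
import cv2,numpy as np
from rig import imaging,get_state
A=np.radians([0,50,101,151,204]); M=np.c_[np.cos(A),np.sin(A)]*.126
def ray(p,uv,z):
    K,T=p['camera_matrix'],p['cam_to_world']
    d=T[:3,:3]@np.linalg.solve(K,[uv[0],uv[1],1.]);o=T[:3,3]
    return (o+d*(z-o[2])/d[2])[:2]
def blob(im,kind,uv,r=11):
    h=cv2.cvtColor(im,cv2.COLOR_RGB2HSV).astype(int);H,S,V=h[...,0],h[...,1],h[...,2]
    m={'y':(H>18)&(H<35)&(S>120)&(V>110),'w':(S<60)&(V>135),'r':((H<8)|(H>172))&(S>140)&(V>90)}[kind]
    c=np.zeros(m.shape,np.uint8);cv2.circle(c,uv,r,1,-1)
    y,x=np.nonzero(m&(c>0));return np.array([x.mean(),y.mean()]),len(x)
def fit(P):
    pc,mc=P.mean(0),M.mean(0);U,_,Vt=np.linalg.svd((M-mc).T@(P-pc));R=(U@Vt).T
    t=pc-R@mc;return R,t,np.linalg.norm(P-(M@R.T+t),axis=1)
E
python3 - <<'E'
from h import *
seeds={'top':[(295,167),(261,155),(230,173),(224,209),(251,238)],'side':[(281,225),(289,200),(270,182),(236,181),(211,196)]}
Q=[]
for n in seeds:
    im=cv2.cvtColor(cv2.imread(f'pics/{n}0.png'),cv2.COLOR_BGR2RGB);p=imaging.camera_params(n)
    b=[blob(im,k,s,9) for k,s in zip('ywwwr',seeds[n])];print(n,[(x[0].round(1).tolist(),x[1]) for x in b])
    P=np.array([ray(p,x[0],.096) for x in b]);R,t,e=fit(P)
    print(P.round(4).tolist(),'centre',t.round(4),'yaw',np.degrees(np.arctan2(R[1,0],R[0,0])).round(2),'err mm',(e*1e3).round(1));Q.append(M@R.T+t)
q=(Q[0]+Q[1])/2;print('mean patches',q.round(4).tolist())
R,t,e=fit(q);a=np.radians([25,75.5,126,177.5]);print('mids',(np.c_[np.cos(a),np.sin(a)]*.126@R.T+t).round(4).tolist())
E
```

```text
top [([294.5, 165.5], 77), ([260.0, 153.8], 63), ([228.8, 172.7], 74), ([223.5, 208.6], 73), ([250.2, 236.5], 81)]
[[0.6626, -0.1105], [0.7006, -0.0099], [0.6462, 0.0835], [0.5405, 0.1009], [0.4576, 0.0256]] centre [ 0.5747 -0.0204] yaw -45.44 err mm [0.6 0.6 0.3 0.3 0.2]
side [([280.7, 223.8], 60), ([289.5, 199.0], 36), ([270.7, 178.2], 109), ([235.2, 176.4], 80), ([209.6, 195.0], 54)]
[[0.6648, -0.1145], [0.7044, -0.0118], [0.657, 0.0909], [0.5422, 0.1066], [0.4602, 0.0208]] centre [ 0.5787 -0.0198] yaw -45.64 err mm [5.1 1.5 9.7 5.8 6. ]
mean patches [[0.665, -0.11], [0.7023, -0.0103], [0.6481, 0.0837], [0.5431, 0.1013], [0.4595, 0.0261]]
mids [[0.6947, -0.0643], [0.6859, 0.0428], [0.5976, 0.1041], [0.4924, 0.0736]]
```

```bash
python3 -m inch '[{"claw":-1,"travel":[0.1,0.1,0],"turn":0},{"claw":-1,"travel":[0.25,0.25,0],"turn":0},{"claw":-1,"travel":[0.4,0.4,0],"turn":0},{"claw":-1,"travel":[0.55,0.55,0],"turn":0},{"claw":-1,"travel":[0.7,0.7,0],"turn":0}]' 20
python3 -m inch '[{"claw":-1,"travel":[0.15,0.15,0],"turn":0},{"claw":-1,"travel":[0.3,0.3,0],"turn":0},{"claw":-1,"travel":[0.45,0.45,0],"turn":0},{"claw":-1,"travel":[0.6,0.6,0],"turn":0},{"claw":-1,"travel":[0.7,0.7,0],"turn":0}]'
python3 -m inch '[{"claw":-1,"travel":[0.15,0.15,0],"turn":0},{"claw":-1,"travel":[0.3,0.3,0],"turn":0},{"claw":-1,"travel":[0.45,0.45,0],"turn":0},{"claw":-1,"travel":[0.6,0.6,0],"turn":0},{"claw":-1,"travel":[0.6,0.6,0],"turn":0}]'
```

```text
clock: 0.6
position: [0.3866, -0.3784, 0.2499]
ee_rot: [-0.0, 0.976, 0.219, -0.0]
contact_force: [0.2, 0.5, -0.1]
width: 0.0121
gripper_force: 0.0
clock: 1.1
position: [0.5273, -0.2374, 0.2499]
ee_rot: [-0.001, 0.976, 0.22, 0.0]
contact_force: [-0.3, -0.5, -0.8]
width: 0.0002
gripper_force: 0.0
clock: 1.6
position: [0.649, -0.1155, 0.249]
ee_rot: [-0.001, 0.975, 0.222, 0.001]
contact_force: [-2.1, -0.3, -0.2]
width: 0.0
gripper_force: 0.0
```

```bash
python3 -m inch '[{"claw":-1,"travel":[0.08,0.05,-0.15],"turn":0},{"claw":-1,"travel":[0.08,0.05,-0.3],"turn":0},{"claw":-1,"travel":[0.08,0.05,-0.45],"turn":0},{"claw":-1,"travel":[0.08,0.05,-0.55],"turn":0},{"claw":-1,"travel":[0.08,0.05,-0.55],"turn":0}]'
python3 -m inch '[{"claw":-1,"travel":[0,0,0],"turn":0},{"claw":-1,"travel":[0,0,0],"turn":0}]'
python3 - <<'E'
from h import *
for n in('top','wrist'):
    im=imaging.get_image(n); im=im[90:310,150:400] if n=='top' else im
    cv2.imwrite(f'pics/{n}1.png',cv2.resize(im,None,fx=3 if n=='top' else 1,fy=3 if n=='top' else 1)[:600,:,::-1])
print(get_state()['position'])
E
```

```text
clock: 2.1
position: [0.6588, -0.1097, 0.1363]
ee_rot: [-0.002, 0.976, 0.219, -0.004]
contact_force: [-0.7, 0.7, -0.1]
width: -0.0002
gripper_force: 0.0
clock: 2.3
position: [0.6627, -0.1104, 0.142]
ee_rot: [0.001, 0.976, 0.219, 0.001]
contact_force: [-0.1, -0.2, -0.2]
width: 0.0001
gripper_force: 0.0
[ 0.6627     -0.11025246  0.14209378]
```

View pics/wrist1.png

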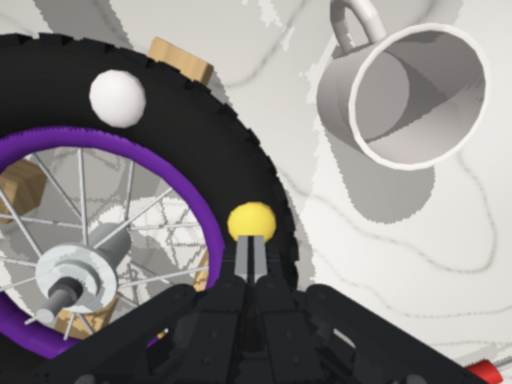

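The wrist view shows the closed fingertips just over the yellow patch (252,222) and centred on it, with the first white patch at (118,98). The mug is clear.

```bash
python3 -m inch '[{"claw":-1,"travel":[0,0,-0.03],"turn":0},{"claw":-1,"travel":[0,0,-0.06],"turn":0},{"claw":-1,"travel":[0,0,-0.08],"turn":0},{"claw":-1,"travel":[0,0,-0.1],"turn":0},{"claw":-1,"travel":[0,0,-0.1],"turn":0}]'
python3 -m inch '[{"claw":-1,"travel":[0,0,-0.01],"turn":0},{"claw":-1,"travel":[0,0,-0.015],"turn":0},{"claw":-1,"travel":[0,0,-0.015],"turn":0},{"claw":-1,"travel":[0,0,-0.015],"turn":0}]'
```

```text
clock: 2.9
position: [0.6613, -0.1097, 0.1193]
ee_rot: [-0.0, 0.976, 0.219, -0.001]
contact_force: [-0.5, 0.1, -0.5]
width: 0.0001
gripper_force: 0.0
clock: 3.3
position: [0.6619, -0.1098, 0.1175]
ee_rot: [0.0, 0.976, 0.219, 0.0]
contact_force: [-0.5, -0.6, -1.2]
width: -0.0001
gripper_force: 0.0
```

```bash
for i in 1; do :; done
python3 -m inch '[{"claw":-1,"travel":[0,0,-0.005],"turn":0},{"claw":-1,"travel":[0,0,-0.005],"turn":0},{"claw":-1,"travel":[0,0,-0.01],"turn":0},{"claw":-1,"travel":[0,0,-0.01],"turn":0}]'|grep -E "pos|contact"
python3 -m inch '[{"claw":-1,"travel":[0,0,-0.005],"turn":0},{"claw":-1,"travel":[0,0,-0.005],"turn":0}]'|grep -E "pos|contact"
```

```text
position: [0.6621, -0.1099, 0.1156]
contact_force: [0.7, -0.2, 1.3]
position: [0.6621, -0.1099, 0.1144]
contact_force: [-0.4, 0.1, 1.7]
```

Contact is at about 2 N. I'll continue down to a TCP z of about 0.1125.

```bash
python3 -m inch '[{"claw":-1,"travel":[0,0,-0.005],"turn":0},{"claw":-1,"travel":[0,0,-0.005],"turn":0}]'|grep -E "pos|contact"
python3 -m inch '[{"claw":-1,"travel":[0,0,-0.005],"turn":0},{"claw":-1,"travel":[0,0,-0.005],"turn":0}]'|grep -E "pos|contact"
```

```text
position: [0.662, -0.1099, 0.1132]
contact_force: [1.0, -0.9, 1.5]
position: [0.662, -0.1099, 0.1122]
contact_force: [0.8, 0.7, 1.0]
```

```bash
python3 -m inch '[{"claw":-1,"travel":[0,0,-0.003],"turn":0},{"claw":-1,"travel":[0,0,-0.003],"turn":0},{"claw":-1,"travel":[0,0,-0.003],"turn":0}]'|grep -E "pos|contact"
```

```text
position: [0.662, -0.1099, 0.1121]
contact_force: [0.1, -0.4, 3.7]
```

```bash
python3 -m inch '[{"claw":-1,"travel":[0,0,0.04],"turn":0},{"claw":-1,"travel":[0,0,0.08],"turn":0},{"claw":-1,"travel":[0.05,0.07,0.08],"turn":0},{"claw":-1,"travel":[0.1,0.15,0.08],"turn":0},{"claw":-1,"travel":[0.15,0.23,0.08],"turn":0}]'|grep -E "pos|contact"
python3 -m inch '[{"claw":-1,"travel":[0.01,0.07,0],"turn":0},{"claw":-1,"travel":[0.02,0.14,0],"turn":0},{"claw":-1,"travel":[0.035,0.21,0],"turn":0},{"claw":-1,"travel":[0.043,0.27,0],"turn":0},{"claw":-1,"travel":[0.043,0.27,0],"turn":0}]'|grep -E "pos|contact"
python3 -m inch '[{"claw":-1,"travel":[0,0,0],"turn":0},{"claw":-1,"travel":[0,0,-0.02],"turn":0},{"claw":-1,"travel":[0,0,-0.04],"turn":0},{"claw":-1,"travel":[0,0,-0.05],"turn":0},{"claw":-1,"travel":[0,0,-0.05],"turn":0}]'|grep -E "clock|pos|contact"
```

```text
position: [0.6928, -0.0619, 0.1275]
contact_force: [0.8, 0.1, -0.1]
position: [0.7004, -0.0077, 0.1277]
contact_force: [-0.5, 0.1, -0.6]
clock: 6.1
position: [0.7001, -0.0103, 0.1171]
contact_force: [0.0, 0.4, 0.3]
```

Now I'll press the first white patch.

```bash
python3 -m inch '[{"claw":-1,"travel":[0,0,-0.005],"turn":0},{"claw":-1,"travel":[0,0,-0.01],"turn":0},{"claw":-1,"travel":[0,0,-0.015],"turn":0},{"claw":-1,"travel":[0,0,-0.015],"turn":0}]'|grep -E "pos|contact"
python3 -m inch '[{"claw":-1,"travel":[0,0,-0.005],"turn":0},{"claw":-1,"travel":[0,0,-0.01],"turn":0},{"claw":-1,"travel":[0,0,-0.01],"turn":0},{"claw":-1,"travel":[0,0,-0.013],"turn":0},{"claw":-1,"travel":[0,0,-0.013],"turn":0}]'|grep -E "clock|pos|contact"
```

```text
position: [0.7005, -0.0101, 0.1149]
contact_force: [-0.3, -1.7, 1.9]
clock: 7.0
position: [0.7006, -0.0098, 0.1121]
contact_force: [0.3, -1.0, 1.8]
```

```bash
python3 -m inch '[{"claw":-1,"travel":[0,0,0.04],"turn":0},{"claw":-1,"travel":[0,0,0.08],"turn":0},{"claw":-1,"travel":[-0.01,0.08,0.08],"turn":0},{"claw":-1,"travel":[-0.04,0.17,0.08],"turn":0},{"claw":-1,"travel":[-0.084,0.264,0.08],"turn":0}]'|grep -E "pos|contact"
python3 -m inch '[{"claw":-1,"travel":[-0.04,0.06,0],"turn":0},{"claw":-1,"travel":[-0.09,0.11,0],"turn":0},{"claw":-1,"travel":[-0.14,0.16,0],"turn":0},{"claw":-1,"travel":[-0.188,0.204,0],"turn":0},{"claw":-1,"travel":[-0.188,0.204,0],"turn":0}]'|grep -E "pos|contact"
python3 -m inch '[{"claw":-1,"travel":[0,0,0],"turn":0},{"claw":-1,"travel":[0,0,-0.02],"turn":0},{"claw":-1,"travel":[0,0,-0.04],"turn":0},{"claw":-1,"travel":[0,0,-0.05],"turn":0},{"claw":-1,"travel":[0,0,-0.05],"turn":0}]'|grep -E "clock|pos|contact"
python3 -m inch '[{"claw":-1,"travel":[0,0,-0.005],"turn":0},{"claw":-1,"travel":[0,0,-0.01],"turn":0},{"claw":-1,"travel":[0,0,-0.015],"turn":0},{"claw":-1,"travel":[0,0,-0.015],"turn":0}]'|grep -E "pos|contact"
```

```text
position: [0.6829, 0.0451, 0.1279]
contact_force: [-0.4, 0.8, 0.2]
position: [0.6442, 0.085, 0.1283]
contact_force: [0.3, -0.3, -0.4]
clock: 8.5
position: [0.6459, 0.0834, 0.1173]
contact_force: [-0.5, 0.4, -0.4]
position: [0.6463, 0.0836, 0.1153]
contact_force: [-0.6, -0.4, 0.6]
```

```bash
python3 -m inch '[{"claw":-1,"travel":[0,0,-0.005],"turn":0},{"claw":-1,"travel":[0,0,-0.01],"turn":0},{"claw":-1,"travel":[0,0,-0.015],"turn":0},{"claw":-1,"travel":[0,0,-0.015],"turn":0},{"claw":-1,"travel":[0,0,-0.015],"turn":0}]'|grep -E "clock|pos|contact"
```

```text
clock: 9.4
position: [0.6462, 0.0838, 0.1121]
contact_force: [0.7, -0.5, 2.1]
```

```bash
python3 -m inch '[{"claw":-1,"travel":[0,0,0.04],"turn":0},{"claw":-1,"travel":[0,0,0.08],"turn":0},{"claw":-1,"travel":[-0.08,0.05,0.08],"turn":0},{"claw":-1,"travel":[-0.16,0.08,0.08],"turn":0},{"claw":-1,"travel":[-0.254,0.1,0.08],"turn":0}]'|grep -E "pos|contact"
python3 -m inch '[{"claw":-1,"travel":[-0.07,0.005,0],"turn":0},{"claw":-1,"travel":[-0.14,0.005,0],"turn":0},{"claw":-1,"travel":[-0.21,-0.005,0],"turn":0},{"claw":-1,"travel":[-0.275,-0.015,0],"turn":0},{"claw":-1,"travel":[-0.275,-0.015,0],"turn":0}]'|grep -E "pos|contact"
python3 -m inch '[{"claw":-1,"travel":[0,0,0],"turn":0},{"claw":-1,"travel":[0,0,-0.02],"turn":0},{"claw":-1,"travel":[0,0,-0.04],"turn":0},{"claw":-1,"travel":[0,0,-0.05],"turn":0},{"claw":-1,"travel":[0,0,-0.05],"turn":0}]'|grep -E "clock|pos|contact"
python3 -m inch '[{"claw":-1,"travel":[0,0,-0.005],"turn":0},{"claw":-1,"travel":[0,0,-0.01],"turn":0},{"claw":-1,"travel":[0,0,-0.015],"turn":0},{"claw":-1,"travel":[0,0,-0.015],"turn":0}]'|grep -E "pos|contact"
```

```text
position: [0.5952, 0.1044, 0.1288]
contact_force: [-0.3, 0.2, 0.1]
position: [0.5384, 0.1008, 0.1285]
contact_force: [0.3, -0.8, -0.4]
clock: 10.9
position: [0.5401, 0.1008, 0.1174]
contact_force: [-0.3, -0.5, 0.6]
position: [0.5404, 0.1008, 0.1153]
contact_force: [0.1, -0.6, 0.9]
```

```bash
python3 -m inch '[{"claw":-1,"travel":[0,0,-0.005],"turn":0},{"claw":-1,"travel":[0,0,-0.01],"turn":0},{"claw":-1,"travel":[0,0,-0.015],"turn":0},{"claw":-1,"travel":[0,0,-0.015],"turn":0},{"claw":-1,"travel":[0,0,-0.015],"turn":0}]'|grep -E "clock|pos|contact"
```

```text
clock: 11.8
position: [0.5404, 0.1008, 0.1121]
contact_force: [0.5, -0.5, 0.3]
```

```bash
python3 -m inch '[{"claw":-1,"travel":[0,0,-0.003],"turn":0},{"claw":-1,"travel":[0,0,-0.003],"turn":0},{"claw":-1,"travel":[0,0,-0.003],"turn":0}]'|grep -E "clock|pos|contact"
```

```text
clock: 12.1
position: [0.5404, 0.1008, 0.112]
contact_force: [-0.2, 0.0, 5.1]
```

```bash
python3 -m inch '[{"claw":-1,"travel":[0,0,0.04],"turn":0},{"claw":-1,"travel":[0,0,0.083],"turn":0},{"claw":-1,"travel":[-0.09,-0.03,0.083],"turn":0},{"claw":-1,"travel":[-0.17,-0.08,0.083],"turn":0},{"claw":-1,"travel":[-0.25,-0.139,0.083],"turn":0}]'|grep -E "pos|contact"
python3 -m inch '[{"claw":-1,"travel":[-0.05,-0.055,0],"turn":0},{"claw":-1,"travel":[-0.1,-0.12,0],"turn":0},{"claw":-1,"travel":[-0.14,-0.19,0],"turn":0},{"claw":-1,"travel":[-0.164,-0.238,0],"turn":0},{"claw":-1,"travel":[-0.164,-0.238,0],"turn":0}]'|grep -E "pos|contact"
python3 -m inch '[{"claw":-1,"travel":[0,0,0],"turn":0},{"claw":-1,"travel":[0,0,-0.02],"turn":0},{"claw":-1,"travel":[0,0,-0.04],"turn":0},{"claw":-1,"travel":[0,0,-0.05],"turn":0},{"claw":-1,"travel":[0,0,-0.05],"turn":0}]'|grep -E "clock|pos|contact"
python3 -m inch '[{"claw":-1,"travel":[0,0,-0.005],"turn":0},{"claw":-1,"travel":[0,0,-0.01],"turn":0},{"claw":-1,"travel":[0,0,-0.015],"turn":0},{"claw":-1,"travel":[0,0,-0.015],"turn":0}]'|grep -E "pos|contact"
```

```text
position: [0.4896, 0.0729, 0.1285]
contact_force: [-0.7, -0.6, -0.3]
position: [0.4571, 0.0242, 0.1283]
contact_force: [0.5, 0.4, -0.4]
clock: 13.6
position: [0.4571, 0.0257, 0.1175]
contact_force: [-0.8, 0.3, -0.8]
position: [0.4576, 0.0255, 0.1152]
contact_force: [-0.0, -0.2, 0.4]
```

```bash
python3 -m inch '[{"claw":-1,"travel":[0,0,-0.005],"turn":0},{"claw":-1,"travel":[0,0,-0.01],"turn":0},{"claw":-1,"travel":[0,0,-0.015],"turn":0},{"claw":-1,"travel":[0,0,-0.017],"turn":0},{"claw":-1,"travel":[0,0,-0.017],"turn":0}]'|grep -E "clock|pos|contact"
```

```text
clock: 14.5
position: [0.4576, 0.0254, 0.112]
contact_force: [-1.0, 1.6, 3.5]
```

The red patch has bottomed. I'll lift clear and check.

```bash
python3 -m inch '[{"claw":-1,"travel":[0,0,0.05],"turn":0},{"claw":-1,"travel":[0,0,0.2],"turn":0},{"claw":-1,"travel":[0,0,0.35],"turn":0},{"claw":-1,"travel":[0,0,0.5],"turn":0},{"claw":-1,"travel":[0,0,0.6],"turn":0}]'|grep -E "clock|pos|contact"
python3 -m inch '[{"claw":-1,"travel":[-0.15,0,0.1],"turn":0},{"claw":-1,"travel":[-0.3,0,0.2],"turn":0},{"claw":-1,"travel":[-0.4,0,0.2],"turn":0},{"claw":-1,"travel":[-0.4,0,0.2],"turn":0},{"claw":-1,"travel":[-0.4,0,0.2],"turn":0}]'|grep -E "clock|pos|contact"
python3 - <<'E'
from h import *
im=imaging.get_image('side');cv2.imwrite('pics/side2.png',im[:,:,::-1]);print(get_state()['qd'].round(3))
E
```

```text
clock: 15.0
position: [0.4581, 0.0251, 0.2342]
contact_force: [0.8, -0.2, 0.2]
clock: 15.5
position: [0.3778, 0.0252, 0.2721]
contact_force: [0.1, -0.3, -0.6]
[ 0.     0.021 -0.005 -0.001  0.    -0.002]
```

View pics/side2.png

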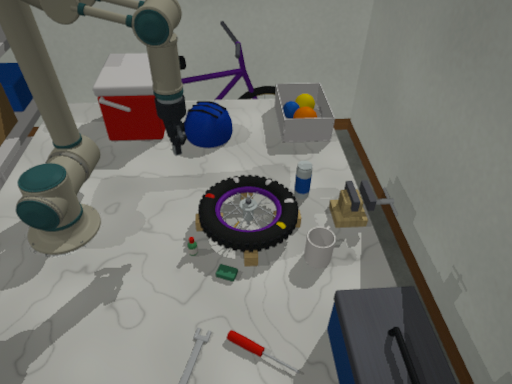

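The side view shows all five patches flattened: yellow (281,226), whites (289,201), (270,183) and (236,181), and red (210,196). Glue, tin and the other things have not moved, and the arm is clear.

```bash
python3 -c "
from rig import ticket
print(ticket.sign_off())"
```

```text
the job is handed in; nothing more can be done
None
```

I pressed all five patches flat in order from yellow to red, with under about 6 N measured force at each stop; the other things look unmoved, the arm is clear, and the job was handed in at about 15.5 s (no verdict came back).

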